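# Free the rotor nut of a bench centrifuge, thread hand unknown

### The arm

A 6-joint arm with a two-finger parallel gripper is mounted at the origin on the work surface. World frame = base frame: x ahead of the robot, y to its left, z up, the work surface at z = 0. Lengths are in m, angles in rad, forces in N, time in s.
With the tool pointing down it reaches from about 0.35 to 0.85 m from the base axis. Payload 8.1 kg.
Tool frame: the origin (TCP) lies at the very end of the fingers, on their centre line; the grasp point (between the pads) lies 19 mm behind it; z points along the fingers, y is the direction in which the jaws open and shut (so a half turn about z gives the same grasp; the last joint's range is limited). The gripper opens to 93 mm and grips with 3 to 60 N. Pads are 15 mm wide; open, the fingers measure 128 mm over their backs; the gripper's body (75 mm by 188 mm) begins 65 mm behind the grasp point.
Start: joints at [1.142, 0.13, 1.488, -0, 1.523, -0.085], TCP at [0.202, 0.565, 0.219] pointing down, gripper open.
Joint ranges: [-2.96, 2.96], [-0.89, 2.26], [0.02, 2.5], [-1.34, 4.48], [0, 2.73], [-2.66, 2.66]. Speed limits (rad/s): [2.39, 2.39, 2.79, 3.14, 3.14, 3.14].

### API

Orientations are given as a rotation vector (axis times angle).
In Python, from plant import * gives the robot as it stands.
- The arm moves only by the tool apply_moves, never from a script. Its argument "commands" is one flat list of numbers, 7 for each row, row after row: the shift along the world's x, y, z in cm, then the turn, a rotation vector about the world's x, y, z in rad, then the finger opening in cm, from 0 to 9.3. A call has 1 to 8 rows; each row shifts and turns the pose as measured when the row begins; what a row does not reach is not made up. A row lasts 1/8 s, in which the tool goes at most 62.5 mm and 10.7 degrees, less where a joint would pass 70% of its speed; a pose out of reach is approached as far as the arm can. A call with a gripper value outside its range is refused whole. The fingers move at their own pace and stop on an object; "squeeze" is the grip in N (left out, the last holds). Time passes only in rows, so rows that do not move let the fingers close. It gives the time, the measured TCP pose, the force and the opening at its end, in the units of the state.
- read_state(): the state, without advancing time (a new reading comes with each control period).
- read_camera(name): name is "side" or "top" or "wrist"; returns (picture, depth): 400x640x3 uint8, blue, green, red; 400x640 float32, m along the optical axis (not along the pixel's ray), 0 where there is no reading.
- camera_model(name): a dict with "intrinsics" (3x3 intrinsics, pixels), "R" (3x3) and "t" (3): a world point X has camera coordinates R X + t. Camera axes: x right, y down, z forward; pixel columns grow to the right and rows downward; lengths in m; the calibration is good to about 2 mm. A picture is of the moment at which its call begins: read the wrist's pose just before it. camera_model takes no time and is no camera call; for the wrist camera it gives the pose at the moment of the call.
- close_job(): hands the job in, once; it reports no verdict.
Trained networks look in the newest picture that a camera, given by its name, has taken for a name from the list of things; names that differ only in an ending like _2 or _b are one class to them, and where a whole thing is asked for, a point or a joint stands for the part that bears it (a point fixed in the world has none). Each returns a list of dicts, best first, with "conf" (0 to 1); they miss things now and then, are a little off and sometimes report something else, mostly with a low value. They report only what shows in the picture. A call takes as long as a camera call. They do not tell look-alikes from the thing itself.
- find_in(query, camera): "point" ([x, y, z] in m, in the coordinates of the camera as it stood for that picture, good to about 4 mm: the middle of the surface that is visible of it).
- cut_out(query, camera): "mask" (400x640 bool, what is visible of it).
- spot_point(query, camera): "point" ([x, y, z] in m, in the coordinates of the camera as it stood for that picture, good to about 4 mm: a listed point, or the origin of a listed thing).
The state is a dict: "t": time; "q": joint angles; "dq": joint speeds; "joint_torque": joint torques, N m; "tool_pos": TCP position; "orientation": TCP orientation; "force": force on the tool from outside, world axes, zero at the start; "wrist_torque": the same for the moment, N m; "opening": finger opening in m.
Only numpy, scipy, OpenCV 4.12 (cv2) and the standard library are available. Lean on these libraries where they do the work, as an engineer would, in place of code of your own. Each camera call takes 0.05 s, during which the arm holds its last target. There are 200 camera calls.

### The job

One of the two little bench centrifuges has the empty dye-stained beaker standing beside it: loosen the wing nut on top of that one's rotor by a sixth of a turn or somewhat more, so that the rotor can be lifted out for cleaning, and leave the nut standing loose. One of the machines has a reverse thread and nobody remembers which, so try the nut gently, some ten degrees each way, feel which way it gives, and never force it the tight way. Leave the other centrifuge's nut as it is and do not disturb the beaker.

Things in the scene. Friction and masses are not known exactly. Their poses are not given: they have to be found in the camera images.
- nut_a_grip (a point): Steel wing nut on the rotor of centrifuge A: upright bar 48 mm long, 14 thick, 40 tall, on a round foot 38 mm across, 6 high. Point: on its vertical turning axis, 118 mm above the bench, 13 below the bar's top, 27 above its lower edge; x along the bar, y across it, z up. Around it only the flat rotor (100 mm across, 33 below the point) and the fixed white housing (166 mm across, 72 high).
- nut_b_grip (a point): Steel wing nut on the rotor of centrifuge B: upright bar 48 mm long, 14 thick, 40 tall, on a round foot 38 mm across, 6 high. Point: on its vertical turning axis, 118 mm above the bench, 13 below the bar's top, 27 above its lower edge; x along the bar, y across it, z up. Around it only the flat rotor (100 mm across, 33 below the point) and the fixed white housing (166 mm across, 72 high).
- nut_a (a joint): Turn of nut A on its rotor in rad: 0 = tight (starts 0 to 0.05) and it cannot go below 0; positive = loosened: steady drag of about 0.05 N m, stays where left, ends at 2.2. Not told or visible whether clockwise or anticlockwise loosens: one centrifuge has an ordinary, the other a reverse thread. Turned the tight way, the nut takes the whole rotor round with it.
- nut_b (a joint): Turn of nut B on its rotor in rad: 0 = tight (starts 0 to 0.05) and it cannot go below 0; positive = loosened: steady drag of about 0.05 N m, stays where left, ends at 2.2. Not told or visible whether clockwise or anticlockwise loosens: one centrifuge has an ordinary, the other a reverse thread. Turned the tight way, the nut takes the whole rotor round with it.
- beaker_center (a point): Empty open glass beaker with blue dye stains, 68 mm across and 90 mm tall, loose on the bench; this point is its centre, half-way up. It stands on the far side of the centrifuge to be worked on, 120 to 165 mm from its nut's axis (more than 200 mm from the other nut).
- rotor_a (a joint): Twist of the rotor of centrifuge A (aluminium disc with eight black tube wells, 100 mm across, under the nut) in rad, positive anticlockwise from above: 0 at rest, held there by the locked drive, which gives like a spring of 1.5 N m per rad. It turns with the nut when the nut is forced the tight way; when let go it springs back.
- rotor_b (a joint): Twist of the rotor of centrifuge B (aluminium disc with eight black tube wells, 100 mm across, under the nut) in rad, positive anticlockwise from above: 0 at rest, held there by the locked drive, which gives like a spring of 1.5 N m per rad. It turns with the nut when the nut is forced the tight way; when let go it springs back.
Not all that is in view belongs to the job. Leave any orange look-alike of the part that bears beaker_center alone.

How it is judged:
By the outcome, as a careful person would: the job done as asked, in the order asked, and still so for the second after the job is handed in, with the robot touching nothing.
It also fails if it takes over 48 s, if anything falls off the work surface, if the arm or the gripper's body presses on something with over 40 N, if the wrist force passes 120 N, or if a joint passes its speed limit or range.

## Working session

There is one attempt and no reset: what is moved stays moved. The work goes in short steps, Python scripts to look and compute and a tool call to move; the robot and the scene stay as the last step left them, time stands still between calls to the robot, and variables do not carry over. Pictures are saved under pics/ and viewed, about 8 in all and at most 12, crops included, and the job is handed in when it is done.

Besides the shell and the picture viewer there is one more tool, called after "Request:" as name(argument=value, ...) on one line, values as JSON. apply_moves: Moves the arm, as the interface text tells. Its arguments: {"type":"object","properties":{"commands":{"type":"array"},"squeeze":{"type":"number"}},"required":["commands"]}

```bash
mkdir -p pics
cat > h.py <<'E'
from plant import *
import numpy as np, cv2
def w(cam,p,m=None):
    m=m or camera_model(cam); return np.array(m["R"]).T@(np.array(p)-np.array(m["t"]))
E
python3 - <<'E'
from h import *
for c in ["top","side"]:
    im,d=read_camera(c); cv2.imwrite(f"pics/{c}1.png",im)
    for q in ["nut_a_grip","beaker_center"]:
        for r in spot_point(q,c)[:5]: print(c,q,round(r["conf"],2),w(c,r["point"]).round(3))
s=read_state(); print(s["t"],s["tool_pos"],s["orientation"],s["force"],s["wrist_torque"])
E
```

```text
top nut_a_grip 0.79 [ 0.552 -0.195  0.121]
top beaker_center 0.81 [0.772 0.234 0.046]
top beaker_center 0.78 [0.657 0.062 0.045]
top beaker_center 0.6 [0.654 0.172 0.045]
side nut_a_grip 0.61 [ 0.55  -0.197  0.113]
side beaker_center 0.78 [0.656 0.17  0.045]
side beaker_center 0.75 [0.652 0.063 0.048]
side beaker_center 0.69 [0.773 0.233 0.045]
0.3 [0.20214337 0.56471342 0.21828409] [-5.37388079e-01 -3.09510886e+00  9.63031693e-04] [ 0.48586534 -0.06733065 -0.71122992] [ 0.04784829 -0.02533356  0.024634  ]
```

View pics/top1.png

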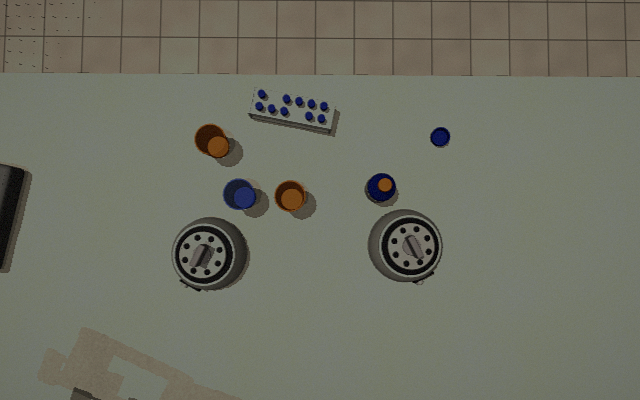

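View pics/side1.png

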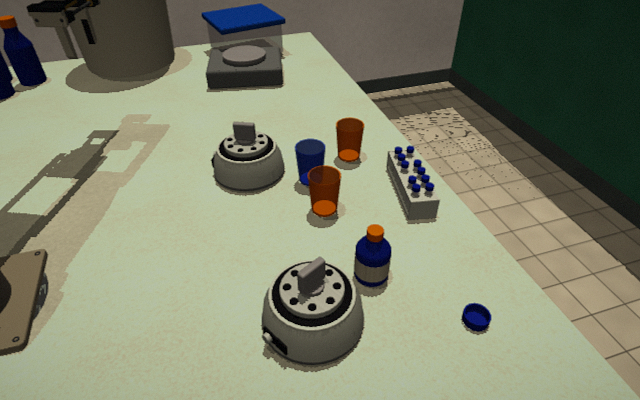

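The blue beaker (top view, px 240,194) stands by the left centrifuge (nut at about px 203,256). The orange beakers and the blue bottle are distractors. Next I'll locate the left nut from depth.

Run:
```python
from h import *
for c in ["top","side"]:
    im,d=read_camera(c); m=camera_model(c); K=np.array(m["intrinsics"])
    v,u=np.nonzero(d>0); z=d[v,u]
    P=np.stack([(u-K[0,2])/K[0,0]*z,(v-K[1,2])/K[1,1]*z,z],1)
    W=(P-m["t"])@np.array(m["R"])
    s=(W[:,2]>.108)&(W[:,2]<.15)&(abs(W[:,0]-.55)<.1)&(abs(W[:,1]-.23)<.1)
    Q=W[s]; print(c,len(Q),Q.mean(0),Q.min(0),Q.max(0))
    t=Q[Q[:,2]>.122][:,:2].astype(np.float32); print(len(t),cv2.minAreaRect(t))
    e,V=np.linalg.eigh(np.cov(t.T)); print("bar dir deg",np.degrees(np.arctan2(V[1,1],V[0,1])),np.sqrt(e))
```

```text
top 211 [0.52858402 0.24524499 0.12803435] [0.50536205 0.23147249 0.10861787] [0.55098431 0.26159537 0.13634816]
178 ((0.5282246470451355, 0.24693772196769714), (0.014126668684184551, 0.04693754389882088), 65.12779998779297)
bar dir deg 154.1209982473612 [0.00422045 0.01374576]
side 256 [0.52808456 0.24151019 0.12158219] [0.50505414 0.22833133 0.10800318] [0.55195363 0.26254879 0.13213887]
129 ((0.529055118560791, 0.24526739120483398), (0.01680821366608143, 0.047577153891325), 61.8735466003418)
bar dir deg 155.29847397441745 [0.00415063 0.01404497]
```

Request:
apply_moves(commands=[4,-4,0,0,0,0,9,4,-4,0,0,0,0,9,4,-4,0,0,0,0,9,4,-4,0,0,0,0,9,4,-4,0,0,0,0,9,4,-4,0,0,0,-0.05,9,4,-4,0,0,0,-0.04,9,3.5,-3,0,0,0,0,9], squeeze=20)

```text
t: 1.4
tool_pos: [0.5227, 0.2468, 0.2195]
orientation: [0.669, 3.067, 0.004]
force: [0.7, 0.9, 0.5]
opening: 0.0899
```

```bash
cat > look.py <<'E'
from h import *
import sys
from scipy.spatial.transform import Rotation as Ro
def look(name=None):
    s=read_state(); m=camera_model("wrist"); im,d=read_camera("wrist"); K=np.array(m["intrinsics"])
    if name: cv2.imwrite(f"pics/{name}.png",im)
    v,u=np.nonzero(d>0); z=d[v,u]
    P=np.stack([(u-K[0,2])/K[0,0]*z,(v-K[1,2])/K[1,1]*z,z],1); W=(P-m["t"])@np.array(m["R"])
    k=(W[:,2]>.118)&(W[:,2]<.15)&(np.hypot(W[:,0]-.528,W[:,1]-.246)<.04); Q=W[k]
    print("n",len(Q), "top z",Q[:,2].max() if len(Q) else 0)
    if len(Q)>20: print(cv2.minAreaRect(Q[:,:2].astype(np.float32)))
    y=Ro.from_rotvec(s["orientation"]).as_matrix()
    print("t",s["t"],"tcp",s["tool_pos"].round(4),"yaw y",np.degrees(np.arctan2(y[1,1],y[0,1])).round(1),"z",y[:,2].round(3),"F",np.round(s["force"],2),"T",np.round(s["wrist_torque"],3),"q",np.round(s["q"],2),s["opening"])
look(sys.argv[1] if len(sys.argv)>1 else None)
E
python3 look.py w1
```

```text
n 1137 top z 0.13279408864044795
((0.5271196365356445, 0.24846132099628448), (0.014009516686201096, 0.04762781038880348), 64.08269500732422)
t 1.4 tcp [0.5227 0.2468 0.2195] yaw y 65.4 z [ 0.003  0.002 -1.   ] F [0.7  0.87 0.49] T [-0.004 -0.003  0.01 ] q [ 0.35  0.07  1.55  0.    1.52 -0.79] 0.08988196082471347
```

View pics/w1.png

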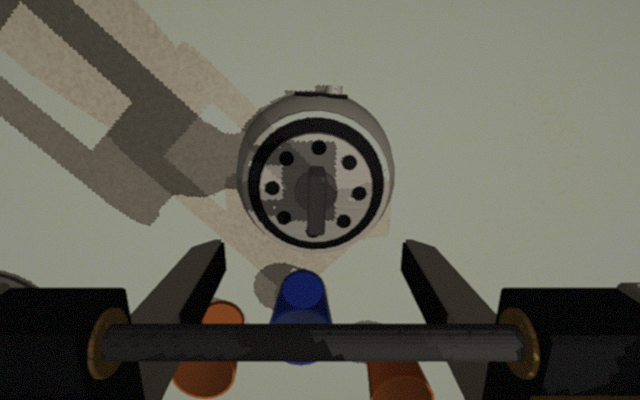

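The wrist view shows the nut bar (px 316,200) lying between the open fingers and the blue beaker beyond it, clear of them. Descending to grip.

Request:
apply_moves(commands=[0.5,0,-4,0,0,-0.02,9,0,0,-4,0,0,0,5,0,0,-3,0,0,0,4,0,0,-1,0,0,0,4])

```text
t: 1.95
tool_pos: [0.5337, 0.2413, 0.0983]
orientation: [0.71, 3.052, 0.005]
force: [-0.0, -0.8, -0.3]
opening: 0.0649
```

```bash
python3 look.py
```

```text
n 6384 top z 0.14999508647906024
((0.5269343256950378, 0.24667629599571228), (0.0771394595503807, 0.048408642411231995), 79.25272369384766)
t 1.95 tcp [0.5337 0.2413 0.0983] yaw y 63.8 z [ 0.009  0.001 -1.   ] F [-0.02 -0.76 -0.33] T [-0.042  0.03   0.013] q [ 0.34  0.17  1.67 -0.    1.29 -0.78] 0.06486295590726406
```

Request:
apply_moves(commands=[-0.5,0.6,0,0,0,0,4,0,0,0.1,0,0,0,3])

```text
t: 2.25
tool_pos: [0.5293, 0.2485, 0.1012]
orientation: [0.709, 3.05, 0.007]
force: [0.4, 0.4, 0.5]
opening: 0.0405
```

```bash
python3 look.py w2
```

```text
n 6745 top z 0.14999713511440138
((0.5222375988960266, 0.252740740776062), (0.052100036293268204, 0.05257394537329674), 17.734647750854492)
t 2.25 tcp [0.5293 0.2485 0.1012] yaw y 63.8 z [ 0.011  0.002 -1.   ] F [0.37 0.44 0.48] T [-0.019 -0.017 -0.09 ] q [ 0.35  0.16  1.67 -0.    1.3  -0.76] 0.04052414526298253
```

View pics/w2.png

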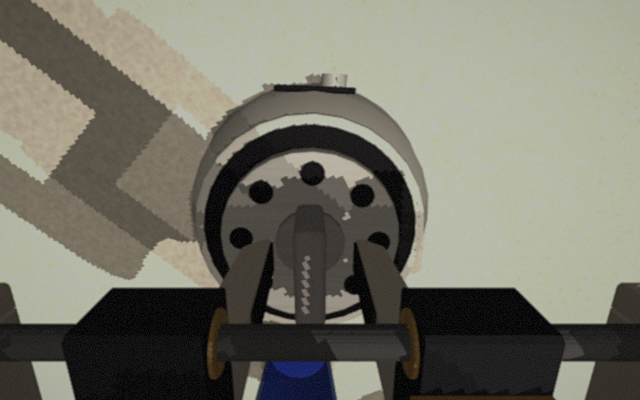

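The bar sits centred between the fingers, so I'm closing on it.

Request:
apply_moves(commands=[0,0,-0.2,0,0,0,1,0,0,0,0,0,0,1,0,0,0,0,0,0,1,0,0,0,0,0,0,1], squeeze=25)

```text
t: 2.8
tool_pos: [0.5296, 0.2464, 0.1014]
orientation: [0.709, 3.049, 0.002]
force: [1.1, 2.8, -1.9]
opening: 0.0141
```

```bash
cat > st.py <<'E'
from h import *
from scipy.spatial.transform import Rotation as Ro
T=[];F=[]
for i in range(4):
    read_camera("wrist"); s=read_state(); T.append(s["wrist_torque"]); F.append(s["force"])
y=Ro.from_rotvec(s["orientation"]).as_matrix()
print("t",s["t"],"tcp",s["tool_pos"].round(4),"yaw",np.degrees(np.arctan2(y[1,1],y[0,1])).round(2),"z",y[:,2].round(3),"F",np.mean(F,0).round(2),"T",np.mean(T,0).round(3),"Tz",np.round(np.array(T)[:,2],3),"q",np.round(s["q"],2),s["opening"])
E
python3 st.py
```

```text
t 3.0 tcp [0.5297 0.2464 0.1013] yaw 63.84 z [ 0.012 -0.001 -1.   ] F [-1.25 -0.86  0.73] T [-0.299  0.27  -0.029] Tz [-0.014 -0.002 -0.049 -0.052] q [ 0.35  0.16  1.67 -0.01  1.3  -0.76] 0.01389411529077627
```

Request:
apply_moves(commands=[0,0,0,0,0,0.05,1,0,0,0,0,0,0.05,1,0,0,0,0,0,0,1])

```text
t: 3.38
tool_pos: [0.5298, 0.2467, 0.1014]
orientation: [0.551, 3.081, 0.003]
force: [-1.5, -0.4, -0.8]
opening: 0.0142
```

```bash
python3 st.py
```

```text
t 3.575 tcp [0.5298 0.2466 0.1014] yaw 69.67 z [ 0.012  0.    -1.   ] F [-0.94 -0.47 -0.33] T [-0.241  0.152 -0.044] Tz [-0.064 -0.041 -0.029 -0.042] q [ 0.35  0.16  1.67 -0.    1.3  -0.86] 0.013883051531957772
```

Request:
apply_moves(commands=[0,0,0,0,0,0.04,1,0,0,0,0,0,0.04,1,0,0,0,0,0,0,1])

```text
t: 3.95
tool_pos: [0.5298, 0.2469, 0.1013]
orientation: [0.429, 3.1, 0.005]
force: [-2.2, -0.5, -0.6]
opening: 0.0138
```

```bash
python3 st.py
```

```text
t 4.15 tcp [0.5298 0.2468 0.1013] yaw 74.25 z [ 0.012  0.001 -1.   ] F [-0.81  0.   -0.05] T [-0.199  0.139 -0.044] Tz [-0.08  -0.028 -0.031 -0.039] q [ 0.35  0.16  1.67 -0.    1.3  -0.94] 0.013940571919142879
```

```bash
python3 look.py w3
```

```text
n 5991 top z 0.1499837994706634
((0.5268127918243408, 0.24826112389564514), (0.0407000295817852, 0.0404990054666996), 28.73289680480957)
t 4.15 tcp [0.5298 0.2468 0.1013] yaw y 74.2 z [ 0.012  0.001 -1.   ] F [-0.29 -0.86 -0.09] T [-0.212  0.131 -0.039] q [ 0.35  0.16  1.67 -0.    1.3  -0.94] 0.013940571919142879
```

View pics/w3.png

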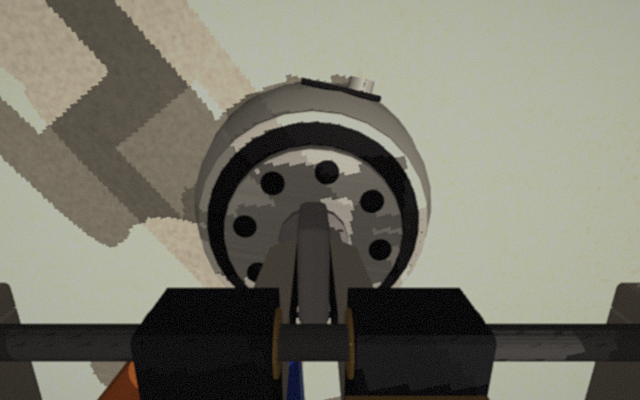

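The torque stays at a flat -0.04 N m over 10°; the tight way would already give about 0.2. In the picture the bar followed the gripper while the wells stayed with the housing. So anticlockwise loosens, and I carry on that way.

Request:
apply_moves(commands=[0,0,0,0,0,0.1,1,0,0,0,0,0,0.1,1,0,0,0,0,0,0.1,1,0,0,0,0,0,0.1,1,0,0,0,0,0,0.1,1,0,0,0,0,0,0.0,1])

```text
t: 4.95
tool_pos: [0.5298, 0.2483, 0.1013]
orientation: [-0.371, 3.109, 0.013]
force: [-0.7, -0.6, -0.4]
opening: 0.0139
```

```bash
python3 st.py
```

```text
t 5.15 tcp [0.5299 0.2482 0.1014] yaw 103.57 z [ 0.01   0.009 -1.   ] F [-0.85  0.04 -0.61] T [-0.192  0.105 -0.048] Tz [-0.08  -0.067 -0.037 -0.006] q [ 0.35  0.16  1.67  0.01  1.29 -1.46] 0.013995603885109708
```

Turned 40° so far; about 32° more.

Request:
apply_moves(commands=[0,0,0,0,0,0.11,1,0,0,0,0,0,0.11,1,0,0,0,0,0,0.11,1,0,0,0,0,0,0.11,1,0,0,0,0,0,0.11,1,0,0,0,0,0,0.0,1])

```text
t: 5.9
tool_pos: [0.5291, 0.2496, 0.1013]
orientation: [-1.214, 2.889, 0.02]
force: [-1.0, -0.3, -0.1]
opening: 0.0144
```

```bash
python3 st.py
```

```text
t 6.1 tcp [0.5291 0.2496 0.1014] yaw 135.54 z [ 0.002  0.015 -1.   ] F [-1.39  0.38  0.09] T [-0.11   0.107 -0.038] Tz [-0.041 -0.031 -0.039 -0.04 ] q [ 0.34  0.17  1.67  0.01  1.3  -2.02] 0.014133988364965289
```

Request:
apply_moves(commands=[0,0,0,0,0,0,4.5,0,0,0,0,0,0,4.5,0,0,0,0,0,0,4.5,0,0,2,0,0,0,4.5,0,0,4,0,0,0,4.5,0,0,4,0,0,0,4.5,0,0,4,0,0,0,4.5])

```text
t: 6.98
tool_pos: [0.5274, 0.2486, 0.2461]
orientation: [-1.21, 2.895, 0.021]
force: [0.5, 0.6, 0.0]
opening: 0.0449
```

Request:
apply_moves(commands=[-4,0,2,0,0,0,4.5,-4,4,0,0,0,0,4.5,-4,4,0,0,0,0,4.5,-4,4,0,0,0,0,4.5,-4,4,0,0,0,0,4.5,0,0,0,0,0,0,4.5])

```text
t: 7.72
tool_pos: [0.3248, 0.4134, 0.2841]
orientation: [-1.196, 2.877, 0.027]
force: [-0.1, -0.0, 0.5]
opening: 0.0447
```

Run:
```python
from h import *
for c in ["top","side"]:
    im,d=read_camera(c); m=camera_model(c); K=np.array(m["intrinsics"])
    if c=="top": cv2.imwrite("pics/end.png",cv2.resize(im[80:320,100:480],None,fx=2,fy=2))
    v,u=np.nonzero(d>0); z=d[v,u]
    P=np.stack([(u-K[0,2])/K[0,0]*z,(v-K[1,2])/K[1,1]*z,z],1); W=(P-m["t"])@np.array(m["R"])
    for x,y in [(.528,.247),(.551,-.196)]:
        t=W[(W[:,2]>.122)&(W[:,2]<.14)&(np.hypot(W[:,0]-x,W[:,1]-y)<.04)][:,:2]
        if len(t)>20:
            e,V=np.linalg.eigh(np.cov(t.T)); print(c,len(t),t.mean(0).round(3),np.degrees(np.arctan2(V[1,1],V[0,1])).round(1))
    for r in spot_point("beaker_center",c): print(c,round(r["conf"],2),w(c,r["point"]).round(3))
s=read_state(); print(s["t"],s["tool_pos"],s["force"])
```

```text
top 177 [0.528 0.246] -136.1
top 174 [ 0.549 -0.195] -152.2
top 0.81 [0.772 0.234 0.044]
top 0.75 [0.651 0.171 0.046]
top 0.56 [0.653 0.062 0.045]
side 117 [0.528 0.242] -137.5
side 318 [ 0.548 -0.2  ] -153.4
side 0.97 [0.652 0.067 0.046]
side 0.69 [0.655 0.173 0.044]
side 0.59 [0.769 0.232 0.042]
7.925 [0.32844961 0.41031679 0.2828327 ] [-0.01741401 -0.65190342 -0.05331891]
```

View pics/end.png

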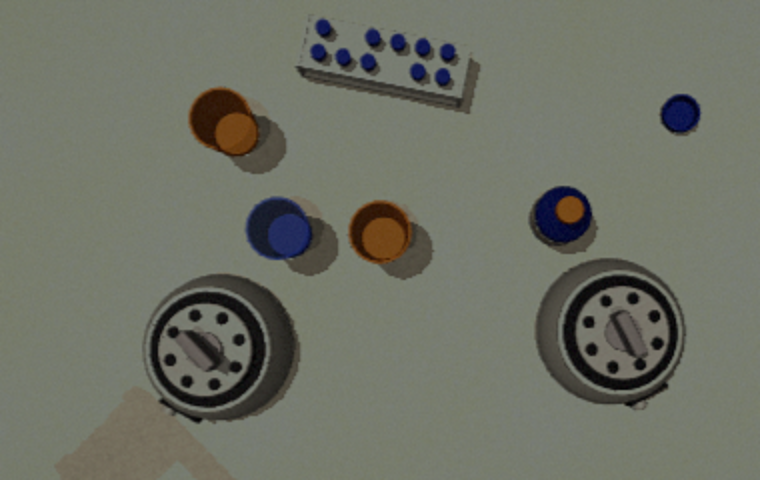

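The nut's bar (crop px 200,350) went from about 154° to 224°, a turn of about 70°. The blue beaker is still at (0.65, 0.17).

```bash
python3 -c "
from plant import *
print(close_job())"
```

```text
the job is handed in; nothing more can be done
None
```

I loosened the wing nut on the left centrifuge, the one with the blue-stained beaker beside it (nut axis near x 0.528, y 0.247), by about 70° and handed the job in at about 8 s.

- **Direction:** I tried it anticlockwise first. It gave with a steady drag of about 0.04 N m over 10°, and the rotor stayed with the housing. That settled which way loosens, so I never tried the other way.
- **Turn:** The gripper turned 71.7° while holding the nut. After release, the top camera showed the bar about 70° round and standing there (the side camera agreed within 2–3°).
- **Left alone:** The beaker was where it started, within 4 mm, which is as fine as the measurement goes. I never went near the other nut. I measured its bar angle only at the end, so I have no before-and-after figure for it.
- **Arm:** It ended clear of everything, with force readings at noise level.

No check failed.

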